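# Put a fired test bar away in the spring-lid sample case

## Task

Press down the thumb latch of the sample case so that its sprung lid pops fully open, lift the one long glaze test bar off the kiln-shelf slab and lay it gently down on the floor of the case. Then swing the lid down and snap it shut so that it stays latched with the bar inside, and leave the other things where they are.

Things in the scene. Friction and masses are not known exactly. Their poses are not given: they have to be found in the camera images.
- case: Grey open-topped metal sample case screwed to the bench, left or right of the slab: 150 (its x) x 140 (its y) x 50 mm high, walls and floor 5 mm thick, inside 140 x 130 mm. Origin: centre of its underside; z up. The lid hinges on its +x wall (away from the robot); the thumb latch is in the middle of its -x wall (towards the robot). Turned up to 20 degrees.
- lid (a joint): Sprung lid's angle (rad): 0 fully down, 0.013 shut and latched, 1.45 popped fully open. A spring (0.5 N at the edge) opens it in about 1 s once unlatched and keeps it up. To shut: push its outer face over from the +x side, then down to the hard stop: from 0.08 to 0.02 its tongue rides past the latch's nose (2 to 5 N on the outer half, 10 N in jolts), which snaps over it; left halfway it can hang.
- lid_hinge (a point): On the hinge axis of the lid, middle of its width: 75 mm along the case's +x from its origin, 50 mm above its underside. The axis runs along the case's y. Its frame turns with the lid: -x from hinge to free edge, z out of the outer face.
- lid_edge (a point): Middle of the lid's free edge on the outer face (the upper face when shut): 150 mm from the hinge along the lid, whose outer face lies 6 mm off the hinge axis. The lid is 150 x 140 x 6 mm. A tongue 34 mm wide sticks 8 mm out beyond this edge.
- latch (a joint): Angle of the rocking thumb latch (rad): 0 at rest, 0.27 pressed to its stop; the lid is set free at about 0.10 to 0.15. A spring brings it back.
- latch_pad (a point): Point to press on top of the ribbed dark steel thumb pad: 43 mm above the bench, 122 mm from the case's origin towards its -x. Pad: level, 42 mm wide (case's y), reaching 12 mm beyond this point and 31 mm back to the latch's hook plate, which rises 32 mm above the pad and tips up to 15 mm towards it when pressed. Push straight down 9 mm: 1 to 2 N to start, 2 to 3 N at the stop.
- slab: Cream kiln-shelf slab fixed on the bench, 170 (its x) x 250 (its y) x 16 mm thick, carrying the long bar and two short blocks in any order, side by side along its y, 85 mm apart. Origin: centre of its underside.
- long_bar: The long glaze test bar: brown fired stoneware with a bare cream end, 100 (its x) x 32 (its y) x 36 mm high, 0.18 to 0.35 kg, lying loose on the slab. Origin: centre of its underside; x along its length, z up.
- long_bar_center (a point): Centre of the long bar, 18 mm above its underside.
- block_a: Short test block, 50 x 40 x 40 mm, dark with a cream end, on the slab; a bystander. Origin: centre of its underside.
- block_b: Short test block, 50 x 40 x 40 mm, brown with a cream end, on the slab; a bystander. Origin: centre of its underside.
- bowl: White bowl, 130 mm across, 50 mm high, towards the back of the bench; a bystander. Origin: centre of its underside.
- glaze_jar: Amber glass jar, 80 mm across, 100 mm high, on the left; a bystander. Origin: centre of its underside.
- brush: Brush lying on the left of the bench; a bystander. Origin: near its middle.
- fire_brick: Buff fire brick, 114 x 200 x 64 mm, lying on the right; a bystander. Origin: centre of its underside.
- tin: Plain steel tin, 66 mm across, 90 mm high, on the right; a bystander. Origin: centre of its underside.
Not all that is in view belongs to the job. Leave any turquoise look-alike of the long_bar alone.

How it is judged:
By the outcome, as a careful person would: the job done as asked, in the order asked, and still so for the second after the job is handed in, with the robot touching nothing.
It also fails if it takes over 72 s, if anything falls off the work surface, if the arm or the gripper's body presses on something with over 40 N, if the wrist force passes 120 N, or if a joint passes its speed limit or range.

## Robot

A 6-joint arm with a two-finger parallel gripper is mounted at the origin on the work surface. World frame = base frame: x ahead of the robot, y to its left, z up, the work surface at z = 0. Lengths are in m, angles in rad, forces in N, time in s.
With the tool pointing down it reaches from about 0.425 to 1.125 m from the base axis. Payload 14.9 kg.
Tool frame: the origin (TCP) lies between the finger pads; the fingertips stand 11 mm ahead of it and the grasp point (between the pads) lies 8 mm behind it (ctrl.tip_extent is the distance from the TCP to the fingertips, in m); z points along the fingers, y is the line along which they close (so a half turn about z gives the same grasp; the last joint's range is limited). The gripper opens to 91 mm and grips with 3 to 60 N. Pads are 32 mm wide; open, the fingers measure 118 mm over their backs; the gripper's body (76 mm by 178 mm) begins 60 mm behind the grasp point.
Start: joints at [1.314, 0.379, 1.734, -0, 1.028, -0.033], TCP at [0.155, 0.683, 0.225] pointing down, gripper open.
Joint ranges: [-2.77, 2.77], [-0.74, 2.19], [0, 2.66], [-1.06, 4.2], [0.31, 2.87], [-3.08, 3.08]. Speed limits (rad/s): [1.89, 1.89, 2.39, 3.14, 3.14, 3.14].

## Interface

Orientations are given as a unit quaternion [w, x, y, z].
In Python, from workcell import ctrl, cams gives the robot as it stands.
- The arm moves only by the tool drive_tool, never from a script. Its argument "increments" is a list of rows, each an object of numbers: "claw": the opening, from 0 (shut) to 1 (fully open); "tx", "ty", "tz": the shift along the tool's x, y, z in cm; "spin": the turn about the tool's z in rad. A call has 1 to 20 rows; each row shifts and turns the commanded pose from where the row before left it, along the tool's axes as they then stand; what a row does not reach is not made up. A row lasts 1/10 s, in which the tool goes at most 50 mm and 8.59 degrees, less where a joint would pass 70% of its speed; a pose out of reach is approached as far as the arm can. A call is refused whole if a number of a shift passes 5 or a number of a turn 0.15, either way. A call with a gripper value outside its range is refused whole. The fingers move at their own pace and stop on an object; "newtons" is the grip in N (left out, the last holds). Time passes only in rows, so rows that do not move let the fingers close. It gives the time, the measured TCP pose, the force, the opening and the grip force at its end, in the units of the state.
- ctrl.get_obs(): the state, without advancing time (a new reading comes with each control period).
- cams.capture(name): name is "scene" or "side" or "wrist"; returns the picture (480x640x3 uint8, red, green, blue); there is no depth.
- cams.calibration(name): a dict with "K" (3x3 intrinsics, pixels), "R" (3x3) and "t" (3): a world point X has camera coordinates R X + t; the wrist camera has in their place "mount" (4x4, takes a point from camera to tool coordinates, whose origin is the TCP and whose axes are the flange's). Camera axes: x right, y down, z forward; pixel columns grow to the right and rows downward; lengths in m; the calibration is good to about 2 mm. A picture is of the moment at which its call begins: read the wrist's pose just before it. calibration takes no time and is no camera call.
- ctrl.job_done(): hands the job in; it is judged then, once.
The state is a dict: "t": time; "joint_positions": joint angles; "qvel": joint speeds; "joint_torque": joint torques, N m; "eef_pos": TCP position; "eef_rot": TCP orientation; "force": force on the tool from outside, world axes, zero at the start; "moment": the same for the moment, N m; "width": finger opening in m; "grip_force": force on a finger pad.
Only numpy, scipy, OpenCV 4.12 (cv2) and the standard library are available. Lean on these libraries where they do the work, as an engineer would, in place of code of your own. Each camera call takes 0.05 s, during which the arm holds its last target. There are 200 camera calls.

## Working session

There is one attempt and no reset: what is moved stays moved. The work goes in short steps, Python scripts to look and compute and a tool call to move; the robot and the scene stay as the last step left them, time stands still between calls to the robot, and variables do not carry over. Pictures are saved under pics/ and viewed, at most 11 in all, crops included, and the job is handed in when it is done.

Besides the shell and the picture viewer there is one more tool, called after "Emit:" by a JSON object that holds its "api" and its "payload", one argument or row to a line. drive_tool: Moves the arm, as the interface text tells. Its arguments: {"type":"object","properties":{"increments":{"type":"array","items":{"type":"object","properties":{"claw":{"type":"number"},"tx":{"type":"number"},"ty":{"type":"number"},"tz":{"type":"number"},"spin":{"type":"number"}}}},"newtons":{"type":"number"}},"required":["increments"]}

```bash
mkdir -p pics; python3 - <<'E'
from workcell import ctrl,cams
import cv2,numpy as np
np.set_printoptions(precision=4,suppress=True)
o=ctrl.get_obs();print(o['t'],o['eef_pos'],o['eef_rot'],o['width'],ctrl.tip_extent)
for n in('scene','side'):
    im=cams.capture(n);cv2.imwrite(f'pics/{n}0.png',im[:,:,::-1]);c=cams.calibration(n);print(n,c['K'],c['R'],c['t'])
c=cams.calibration('wrist');print(c)
E
```

```text
0.0 [0.1552 0.6822 0.2243] [-0.0001  0.1116  0.9937 -0.0005] 0.09129637820467629 0.011
scene [[455.7833   0.     315.5895]
 [  0.     455.7833 237.7708]
 [  0.       0.       1.    ]] [[ 0.0692  0.9976  0.0077]
 [ 0.7653 -0.0481 -0.6419]
 [-0.6399  0.0503 -0.7668]] [-0.029  -0.4135  1.5266]
side [[499.061    0.     318.0839]
 [  0.     499.061  234.3337]
 [  0.       0.       1.    ]] [[ 0.9619 -0.273  -0.015 ]
 [-0.1717 -0.5603 -0.8103]
 [ 0.2128  0.782  -0.5858]] [-0.5669  0.1295  1.2059]
{'K': array([[400.7364,   0.    , 315.851 ],
       [  0.    , 400.7364, 241.5965],
       [  0.    ,   0.    ,   1.    ]]), 'mount': array([[-0.0003, -0.956 , -0.2935,  0.084 ],
       [ 1.    , -0.0002, -0.0003,  0.0001],
       [ 0.0002, -0.2935,  0.956 , -0.1589],
       [ 0.    ,  0.    ,  0.    ,  1.    ]])}
```

View pics/scene0.png

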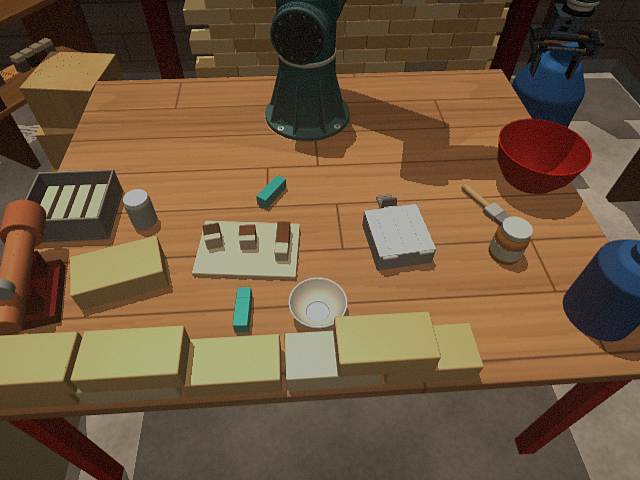

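View pics/side0.png

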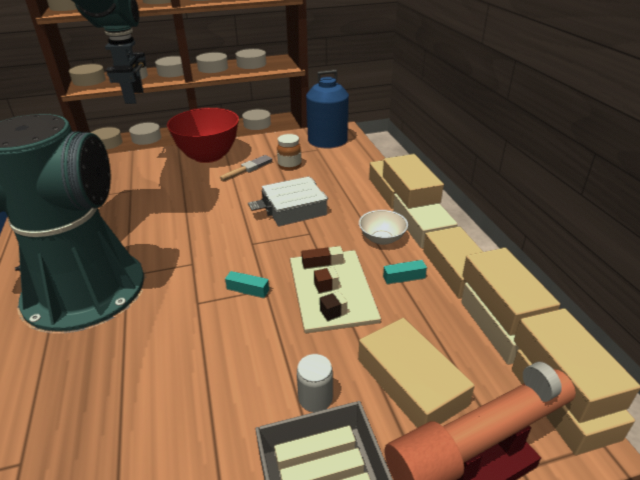

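The scene picture shows the shut case at (400,236), its latch at (386,201), and the slab at (247,250). Candidates for the long bar are brown/cream blocks at (212,235), (247,237) and (283,241), and turquoise bars at (271,191) and (243,310). (283,241) fits because it is the longest of the brown ones with a cream end. I'll confirm it in a crop.

```bash
python3 - <<'E'
import cv2,numpy as np
a=cv2.imread('pics/scene0.png');b=cv2.imread('pics/side0.png')
f=lambda i,x0,x1,y0,y1,s:cv2.resize(i[y0:y1,x0:x1],None,fx=s,fy=s,interpolation=cv2.INTER_CUBIC)
c=np.zeros((600,800,3),np.uint8)
p=f(a,355,445,190,275,4);c[:p.shape[0],:p.shape[1]]=p
p=f(a,190,305,215,285,3.8);c[:p.shape[0],362:362+p.shape[1]]=p[:,:438]
p=f(b,245,330,175,225,4);c[345:345+p.shape[0],:p.shape[1]]=p
p=f(b,285,385,240,330,2.8);c[345:345+p.shape[0],362:362+p.shape[1]]=p[:255]
cv2.imwrite('pics/crop1.png',c)
E
```

```text
(no output)
```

View pics/crop1.png

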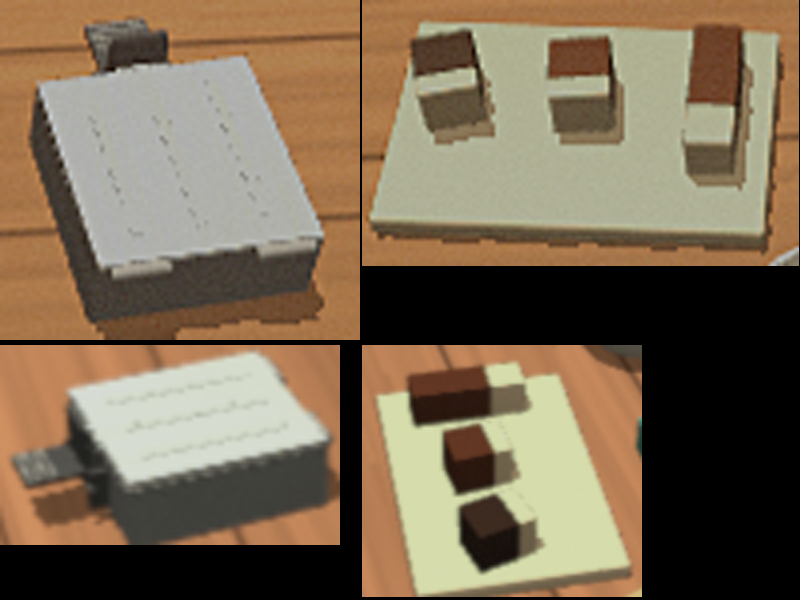

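The crop confirms it: the right-hand block on the slab (scene 283,241; side 322,257) is the long brown bar with a bare cream end, about twice as long as the other two. Next I fit the poses from its corners.

```bash
cat > h.py <<'E'
import numpy as np
from workcell import ctrl,cams
from scipy.optimize import least_squares
np.set_printoptions(precision=4,suppress=True)
def proj(n,X):
    c=cams.calibration(n);p=(np.asarray(X)@c['R'].T+c['t'])@c['K'].T
    return p[:,:2]/p[:,2:]
def fit(obs,x0):
    # obs: {cam:[(local xyz, pixel)]}
    def r(q):
        c,s=np.cos(q[2]),np.sin(q[2]);M=np.array([[c,-s,0],[s,c,0],[0,0,1]])
        return np.concatenate([(proj(n,np.array([l for l,_ in v])@M.T+[q[0],q[1],0])-np.array([p for _,p in v])).ravel() for n,v in obs.items()])
    s=least_squares(r,x0,loss='soft_l1');return s.x,r(s.x)
E
python3 - <<'E'
from h import *
a,b,h=.075,.07,.056
case={'scene':[((-a,-b,h),(364.5,212)),((-a,b,h),(416.25,204.5)),((a,b,h),(435.5,250)),((a,-b,h),(381.25,257)),((a,-b,0),(378.75,270)),((a,b,0),(433,262.5))],
'side':[((-a,b,h),(262,187)),((a,b,h),(310.5,177)),((a,-b,h),(327.5,198.25)),((-a,-b,h),(276.25,210))]}
a,b,h,g=.05,.016,.052,.016
bar={'scene':[((-a,-b,h),(277.9,221.8)),((-a,b,h),(290,222.1)),((a,b,h),(287.4,252.6)),((a,-b,h),(275,251.8)),((a,-b,g),(275.8,261)),((a,b,g),(286.8,262.4))],
'side':[((-a,b,h),(302.1,250.7)),((a,b,h),(341.4,246.8)),((a,-b,h),(343.2,254.6)),((-a,-b,h),(303.9,259.6)),((-a,-b,g),(304.6,268.2)),((a,-b,g),(343.2,263.2))]}
for o,x0 in((case,(.7,.2,.1)),(bar,(.7,-.1,0))):
    q,r=fit(o,x0);print(q);print(r.reshape(-1,2).round(1).tolist())
    if o is case:
        c,s=np.cos(q[2]),np.sin(q[2]);print('pad',q[0]-.122*c,q[1]-.122*s)
E
```

```text
[0.573  0.1964 0.1162]
[[-0.3, -0.6], [0.3, -0.1], [1.4, -1.1], [-1.0, 0.2], [-1.1, 1.2], [-0.9, 0.5], [-0.0, -1.3], [-1.5, -1.5], [-0.3, -0.6], [0.9, -0.8]]
pad 0.45179788166113166 0.18227100228121498
[ 0.5749 -0.0932 -0.0967]
[[-0.7, -0.4], [-0.1, -0.4], [-0.1, 0.5], [-1.2, 0.9], [-1.1, 0.8], [1.1, -0.2], [-0.7, -1.1], [-0.4, -2.1], [0.6, -2.1], [-0.5, -2.1], [-0.8, 0.8], [0.4, 0.7]]
```

Emit:
{"api": "drive_tool", "payload": {
  "increments": [
    {"spin":-0.113,"claw":0},
    {"spin":-0.113},
    {"spin":-0.113},
    {"tx":-1.64,"ty":-3.79},
    {"tx":-1.64,"ty":-3.79},
    {"tx":-1.64,"ty":-3.79},
    {"tx":-1.64,"ty":-3.79},
    {"tx":-1.64,"ty":-3.79},
    {"tx":-1.64,"ty":-3.79},
    {"tx":-1.64,"ty":-3.79},
    {"tx":-1.64,"ty":-3.79},
    {"tx":-1.64,"ty":-3.79},
    {"tx":-1.64,"ty":-3.79},
    {"tx":-1.64,"ty":-3.79},
    {"tx":-1.64,"ty":-3.79},
    {"tx":-1.64,"ty":-3.79},
    {"tx":-1.64,"ty":-3.79},
    {"tz":3},
    {"tz":3},
    {"tz":1}
  ]
}}

```text
validation failed for argument at $.in...
```

```bash
cat >> h.py <<'E'
from scipy.spatial.transform import Rotation
CASE=np.array([.573,.1964,.1162])
def pose():
    o=ctrl.get_obs();q=np.array(o['eef_rot']);return o,np.array(o['eef_pos']),Rotation.from_quat(np.r_[q[1:],q[0]]).as_matrix()
def cw(x,y,z=0,q=None):
    q=CASE if q is None else q;c,s=np.cos(q[2]),np.sin(q[2]);return np.array([q[0]+c*x-s*y,q[1]+s*x+c*y,z])
def go(target,yaw):
    "print spin needed (do first), then the tool shift in cm after it"
    o,p,R=pose();a=np.arctan2(R[1,1],R[0,1]);d=np.arctan2(np.sin(yaw+np.pi/2-a),np.cos(yaw+np.pi/2-a))
    R2=R@Rotation.from_rotvec([0,0,-d]).as_matrix();print('t',o['t'],'pos',p,'spin',round(-d,4),'shift cm',R2.T@(target-p)*100,'F',o['force'],'w',o['width'])
E
python3 - <<'E'
from h import *
import cv2
go(cw(-.129,0,.07),CASE[2])
o,p,R=pose();print(R)
cv2.imwrite('pics/w1.png',cams.capture('wrist')[:,:,::-1])
E
```

```text
t 0.1 pos [0.1553 0.6822 0.2244] spin -0.34 shift cm [-22.9635 -53.0817  15.4761] F [-0.0307 -0.1695 -0.2442] w 0.09134375059980211
[[-0.9751  0.2219 -0.0003]
 [ 0.2219  0.9751 -0.001 ]
 [ 0.     -0.001  -1.    ]]
```

View pics/w1.png

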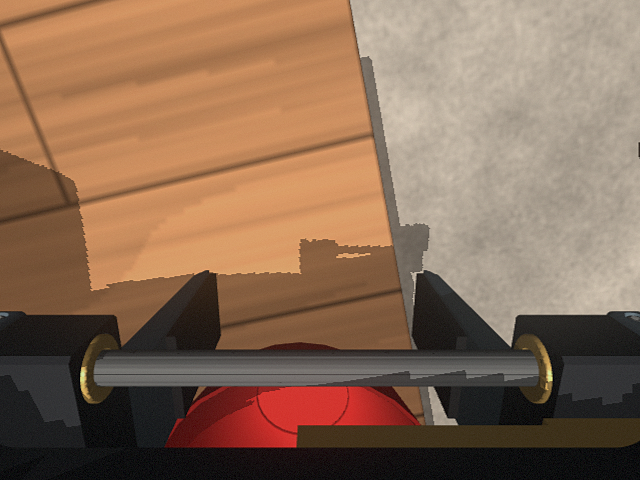

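The picture shows only the bench edge and the red bowl, because the arm has not moved: the call was refused. I'll try a short call to find the accepted form.

Emit:
{"api": "drive_tool", "payload": {
  "increments": [
    {"tx":0,"ty":0,"tz":0,"spin":-0.113,"claw":0},
    {"tx":0,"ty":0,"tz":0,"spin":-0.113,"claw":0},
    {"tx":0,"ty":0,"tz":0,"spin":-0.113,"claw":0}
  ]
}}

```text
t: 0.45
eef_pos: [0.1553, 0.6824, 0.2246]
eef_rot: [-0.0, -0.06, 0.998, -0.0]
force: [-0.5, 0.1, 1.3]
width: 0.0702
grip_force: 0.0
```

Emit:
{"api": "drive_tool", "payload": {
  "increments": [
    {"tx":-1.64,"ty":-3.79,"tz":0,"spin":0,"claw":0},
    {"tx":-1.64,"ty":-3.79,"tz":0,"spin":0,"claw":0},
    {"tx":-1.64,"ty":-3.79,"tz":0,"spin":0,"claw":0},
    {"tx":-1.64,"ty":-3.79,"tz":0,"spin":0,"claw":0},
    {"tx":-1.64,"ty":-3.79,"tz":0,"spin":0,"claw":0},
    {"tx":-1.64,"ty":-3.79,"tz":0,"spin":0,"claw":0},
    {"tx":-1.64,"ty":-3.79,"tz":0,"spin":0,"claw":0},
    {"tx":-1.64,"ty":-3.79,"tz":0,"spin":0,"claw":0},
    {"tx":-1.64,"ty":-3.79,"tz":0,"spin":0,"claw":0},
    {"tx":-1.64,"ty":-3.79,"tz":0,"spin":0,"claw":0},
    {"tx":-1.64,"ty":-3.79,"tz":0,"spin":0,"claw":0},
    {"tx":-1.64,"ty":-3.79,"tz":0,"spin":0,"claw":0},
    {"tx":-1.64,"ty":-3.79,"tz":0,"spin":0,"claw":0},
    {"tx":-1.64,"ty":-3.79,"tz":0,"spin":0,"claw":0},
    {"tx":0,"ty":0,"tz":3,"spin":0,"claw":0},
    {"tx":0,"ty":0,"tz":3,"spin":0,"claw":0},
    {"tx":0,"ty":0,"tz":1,"spin":0,"claw":0},
    {"tx":0,"ty":0,"tz":0,"spin":0,"claw":0},
    {"tx":0,"ty":0,"tz":0,"spin":0,"claw":0}
  ]
}}

```text
t: 2.35
eef_pos: [0.4448, 0.1823, 0.1558]
eef_rot: [0.0, -0.058, 0.998, 0.0]
force: [0.1, 0.0, 0.1]
width: 0.0001
grip_force: 0.0
```

```bash
python3 - <<'E'
from h import *
import cv2
go(cw(-.129,0,.07),CASE[2])
im=cams.capture('wrist')
o,p,R=pose();c=cams.calibration('wrist');M=np.linalg.inv(c['mount'])
def pj(X):
    q=M[:3,:3]@(R.T@(X-p))+M[:3,3];q=c['K']@q;return tuple(int(v) for v in q[:2]/q[2])
for X in [cw(-.122,0,.043),cw(-.134,.021,.043),cw(-.134,-.021,.043),cw(-.075,.07,.056),cw(-.075,-.07,.056),cw(.075,.07,.056),cw(.075,-.07,.056)]:
    print(pj(X));cv2.circle(im,pj(X),4,(255,0,0),1)
cv2.imwrite('pics/w2.png',im[:,:,::-1])
E
```

```text
t 2.35 pos [0.4448 0.1823 0.1558] spin -0.0005 shift cm [ 0.0058 -0.0823  8.5771] F [0.113  0.0077 0.078 ] w 8.876042311652447e-05
(314, 250)
(344, 234)
(284, 234)
(411, 318)
(216, 318)
(399, 481)
(230, 481)
```

View pics/w2.png

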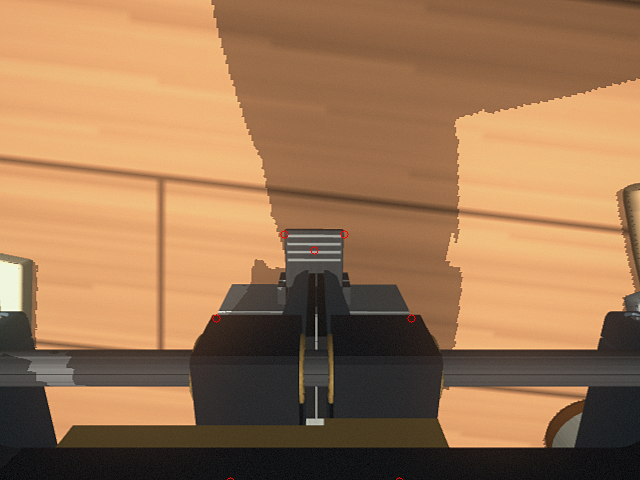

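The pad's near edge is at (287..344, 229) and the lid's latch edge is at row 313. Both are about 5 px (3 mm) nearer the robot than fitted, so I'll shift the case by -2 mm in x.

Emit:
{"api": "drive_tool", "payload": {
  "increments": [
    {"tx":0.2,"ty":0,"tz":4,"spin":0,"claw":0},
    {"tx":0,"ty":0,"tz":4,"spin":0,"claw":0},
    {"tx":0,"ty":0,"tz":1.5,"spin":0,"claw":0},
    {"tx":0,"ty":0,"tz":0.5,"spin":0,"claw":0},
    {"tx":0,"ty":0,"tz":0.3,"spin":0,"claw":0},
    {"tx":0,"ty":0,"tz":0.3,"spin":0,"claw":0},
    {"tx":0,"ty":0,"tz":0.3,"spin":0,"claw":0},
    {"tx":0,"ty":0,"tz":0,"spin":0,"claw":0}
  ]
}}

```text
t: 3.2
eef_pos: [0.4429, 0.1819, 0.0472]
eef_rot: [0.0, -0.058, 0.998, 0.0]
force: [-10.4, -0.9, 22.9]
width: 0.0003
grip_force: 12.5
```

```bash
sed -i 's/^CASE=.*/CASE=np.array([.571,.1966,.1162])/' h.py; python3 - <<'E'
from h import *
import cv2
a=cams.capture('scene')[130:330,300:500];b=cams.capture('side')[80:280,190:390]
cv2.imwrite('pics/c3.png',cv2.resize(np.hstack([a,b]),None,fx=2,fy=2)[:,:,::-1])
E
```

```text
(no output)
```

View pics/c3.png

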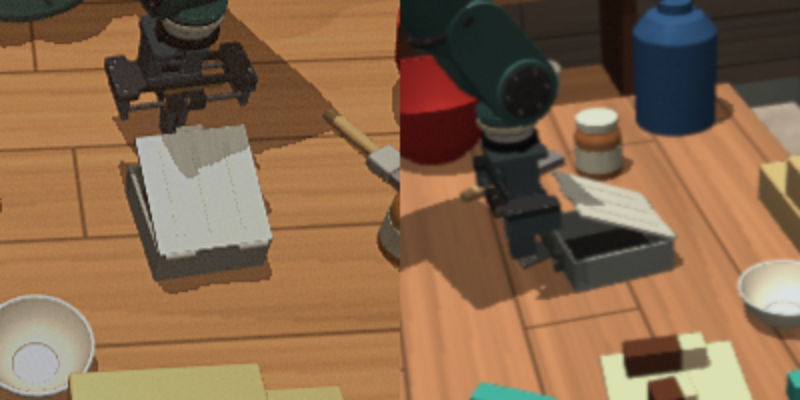

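The latch is pressed and the lid is rising: its edge is at (190,130) in the left half of the picture. Now I retract and head for the bar.

Emit:
{"api": "drive_tool", "payload": {
  "increments": [
    {"tx":0.2,"ty":0,"tz":-0.5,"spin":0,"claw":0},
    {"tx":0.5,"ty":0,"tz":-2,"spin":0,"claw":0},
    {"tx":0,"ty":0,"tz":-5,"spin":0,"claw":0},
    {"tx":0,"ty":0,"tz":-5,"spin":0,"claw":0},
    {"tx":0,"ty":0,"tz":0,"spin":0,"claw":0}
  ]
}}

```text
t: 3.8
eef_pos: [0.439, 0.1821, 0.1777]
eef_rot: [0.005, -0.058, 0.998, 0.002]
force: [0.4, 0.9, -0.9]
width: 0.0006
grip_force: 0.0
```

```bash
python3 - <<'E'
from h import *
B=np.array([.575,-.0932,-.0967])
go(cw(0,0,.15,B),B[2])
E
```

```text
t 3.8 pos [0.439  0.1821 0.1777] spin 0.2121 shift cm [-16.1631 -26.106    2.8086] F [ 0.398   0.9085 -0.9221] w 0.0006484347208343328
```

Emit:
{"api": "drive_tool", "payload": {
  "increments": [
    {"tx":0,"ty":0,"tz":0,"spin":0.106,"claw":0.7},
    {"tx":0,"ty":0,"tz":0,"spin":0.106,"claw":0.7},
    {"tx":-2.31,"ty":-3.73,"tz":0,"spin":0,"claw":0.7},
    {"tx":-2.31,"ty":-3.73,"tz":0,"spin":0,"claw":0.7},
    {"tx":-2.31,"ty":-3.73,"tz":0,"spin":0,"claw":0.7},
    {"tx":-2.31,"ty":-3.73,"tz":0,"spin":0,"claw":0.7},
    {"tx":-2.31,"ty":-3.73,"tz":0,"spin":0,"claw":0.7},
    {"tx":-2.31,"ty":-3.73,"tz":0,"spin":0,"claw":0.7},
    {"tx":-2.31,"ty":-3.73,"tz":0,"spin":0,"claw":0.7},
    {"tx":0,"ty":0,"tz":2.8,"spin":0,"claw":0.7},
    {"tx":0,"ty":0,"tz":0,"spin":0,"claw":0.7},
    {"tx":0,"ty":0,"tz":0,"spin":0,"claw":0.7}
  ]
}}

```text
t: 5.0
eef_pos: [0.5707, -0.0943, 0.1431]
eef_rot: [-0.0, 0.048, 0.999, 0.0]
force: [0.7, 0.5, 0.6]
width: 0.0638
grip_force: 0.0
```

```bash
python3 - <<'E'
from h import *
import cv2
B=np.array([.575,-.0932,-.0967])
go(cw(0,0,.032,B),B[2])
im=cams.capture('wrist')
o,p,R=pose();c=cams.calibration('wrist');M=np.linalg.inv(c['mount'])
for x in(-.05,.05):
  for y in(-.016,.016):
    X=cw(x,y,.052,B);q=M[:3,:3]@(R.T@(X-p))+M[:3,3];q=c['K']@q;q=q[:2]/q[2];print(x,y,q)
    cv2.circle(im,tuple(int(v) for v in q),4,(0,255,0),1)
s=cams.capture('scene')[130:300,330:490]
im[:340//2*1,480:]=s
cv2.imwrite('pics/w4.png',im[:,:,::-1])
E
```

```text
t 5.0 pos [ 0.5707 -0.0943  0.1431] spin 0.0 shift cm [-0.4252  0.1502 11.1096] F [0.6859 0.5303 0.5783] w 0.06384195708601748
-0.05 -0.016 [292.2474 181.6079]
-0.05 0.016 [343.4098 181.622 ]
0.05 -0.016 [294.6894 324.7   ]
0.05 0.016 [340.4856 324.7156]
```

View pics/w4.png

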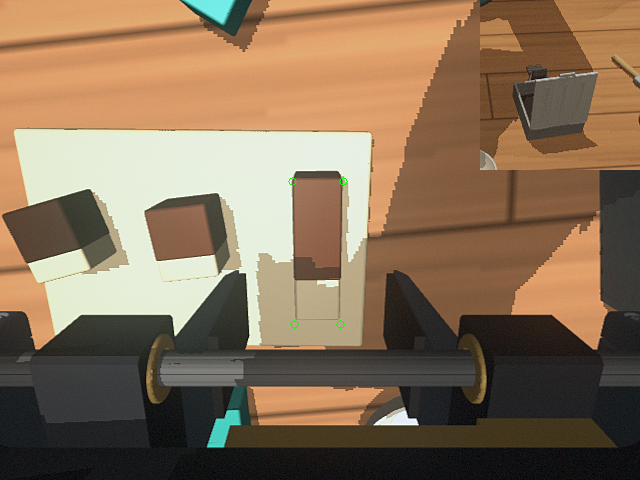

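The bar's top corners are at (293,178) to (341,320), matching the prediction to about 2 mm. The inset shows the lid standing open. Now the grasp.

Emit:
{"api": "drive_tool", "payload": {
  "increments": [
    {"tx":-0.25,"ty":0.1,"tz":4,"spin":0,"claw":0.7},
    {"tx":0,"ty":0,"tz":4,"spin":0,"claw":0.7},
    {"tx":0,"ty":0,"tz":2,"spin":0,"claw":0.7},
    {"tx":0,"ty":0,"tz":1.1,"spin":0,"claw":0.7},
    {"tx":0,"ty":0,"tz":0,"spin":0,"claw":0.7},
    {"tx":0,"ty":0,"tz":0,"spin":0,"claw":0.2},
    {"tx":0,"ty":0,"tz":0,"spin":0,"claw":0.2},
    {"tx":0,"ty":0,"tz":0,"spin":0,"claw":0.2},
    {"tx":0,"ty":0,"tz":0,"spin":0,"claw":0.2},
    {"tx":0,"ty":0,"tz":0,"spin":0,"claw":0.2},
    {"tx":0,"ty":0,"tz":0,"spin":0,"claw":0.2}
  ],
  "newtons": 30
}}

```text
t: 6.2
eef_pos: [0.5741, -0.094, 0.0325]
eef_rot: [0.0, 0.048, 0.999, -0.0]
force: [-2.6, -0.0, 6.9]
width: 0.0318
grip_force: 30.0
```

Emit:
{"api": "drive_tool", "payload": {
  "increments": [
    {"tx":0,"ty":0,"tz":-0.5,"spin":0,"claw":0.2},
    {"tx":0,"ty":0,"tz":-2,"spin":0,"claw":0.2},
    {"tx":0,"ty":0,"tz":-3,"spin":0,"claw":0.2},
    {"tx":0,"ty":0,"tz":-3,"spin":0,"claw":0.2},
    {"tx":0,"ty":0,"tz":-3,"spin":0,"claw":0.2},
    {"tx":0,"ty":0,"tz":-1,"spin":0,"claw":0.2},
    {"tx":0,"ty":0,"tz":0,"spin":-0.106,"claw":0.2},
    {"tx":0,"ty":0,"tz":0,"spin":-0.106,"claw":0.2},
    {"tx":0,"ty":0,"tz":0,"spin":0,"claw":0.2},
    {"tx":0,"ty":0,"tz":0,"spin":0,"claw":0.2}
  ]
}}

```text
t: 7.2
eef_pos: [0.5733, -0.0938, 0.1562]
eef_rot: [-0.001, -0.056, 0.998, 0.0]
force: [0.2, -0.5, -3.4]
width: 0.0319
grip_force: 30.0
```

```bash
python3 - <<'E'
from h import *
go(cw(-.011,0,.022),CASE[2])
E
```

```text
t 7.2 pos [ 0.5733 -0.0938  0.1562] spin -0.0041 shift cm [-2.05   28.8677 13.426 ] F [ 0.1858 -0.4608 -3.4074] w 0.03187821628929729
```

Emit:
{"api": "drive_tool", "payload": {
  "increments": [
    {"tx":-0.2,"ty":1.5,"tz":0,"spin":0,"claw":0.2},
    {"tx":-0.2,"ty":3,"tz":0,"spin":0,"claw":0.2},
    {"tx":-0.2,"ty":3,"tz":0,"spin":0,"claw":0.2},
    {"tx":-0.2,"ty":3,"tz":0,"spin":0,"claw":0.2},
    {"tx":-0.2,"ty":3,"tz":0,"spin":0,"claw":0.2},
    {"tx":-0.2,"ty":3,"tz":0,"spin":0,"claw":0.2},
    {"tx":-0.2,"ty":3,"tz":0,"spin":0,"claw":0.2},
    {"tx":-0.2,"ty":3,"tz":0,"spin":0,"claw":0.2},
    {"tx":-0.2,"ty":3,"tz":0,"spin":0,"claw":0.2},
    {"tx":-0.2,"ty":2.4,"tz":0,"spin":0,"claw":0.2},
    {"tx":0,"ty":1,"tz":0,"spin":0,"claw":0.2},
    {"tx":0,"ty":0,"tz":0,"spin":0,"claw":0.2},
    {"tx":0,"ty":0,"tz":0,"spin":0,"claw":0.2}
  ]
}}

```text
t: 8.5
eef_pos: [0.5601, 0.1951, 0.1567]
eef_rot: [-0.0, -0.057, 0.998, -0.0]
force: [0.0, -0.5, -3.4]
width: 0.0322
grip_force: 30.0
```

```bash
python3 - <<'E'
from h import *
import cv2
go(cw(-.011,0,.022),CASE[2])
a=cams.capture('scene')[100:320,290:490];b=cams.capture('wrist')
im=np.zeros((480,800,3),np.uint8);im[:300,:400]=cv2.resize(b,(400,300));im[:440,400:]=cv2.resize(a,(400,440))
cv2.imwrite('pics/p5.png',im[:,:,::-1])
E
```

```text
t 8.5 pos [0.5601 0.1951 0.1567] spin -0.0013 shift cm [-0.0014  0.0234 13.4715] F [ 0.0278 -0.4566 -3.4239] w 0.03224392814715944
```

View pics/p5.png

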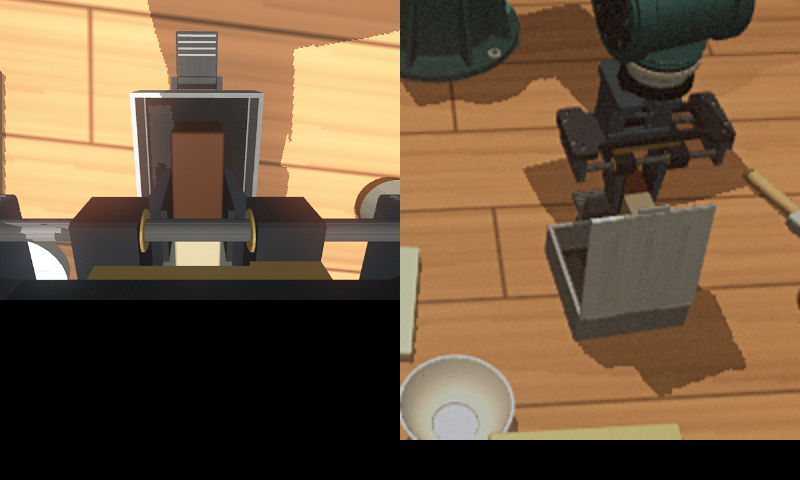

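The bar hangs centred between the case walls (wrist view (198,170)), with clearance to the open lid. Now I lower it gently.

Emit:
{"api": "drive_tool", "payload": {
  "increments": [
    {"tx":0,"ty":0,"tz":2.5,"spin":0,"claw":0.2},
    {"tx":0,"ty":0,"tz":2.5,"spin":0,"claw":0.2},
    {"tx":0,"ty":0,"tz":2.5,"spin":0,"claw":0.2},
    {"tx":0,"ty":0,"tz":2.5,"spin":0,"claw":0.2},
    {"tx":0,"ty":0,"tz":1.5,"spin":0,"claw":0.2},
    {"tx":0,"ty":0,"tz":0.7,"spin":0,"claw":0.2},
    {"tx":0,"ty":0,"tz":0.4,"spin":0,"claw":0.2},
    {"tx":0,"ty":0,"tz":0.3,"spin":0,"claw":0.2},
    {"tx":0,"ty":0,"tz":0.3,"spin":0,"claw":0.2},
    {"tx":0,"ty":0,"tz":0,"spin":0,"claw":0.2},
    {"tx":0,"ty":0,"tz":0,"spin":0,"claw":0.2}
  ]
}}

```text
t: 9.7
eef_pos: [0.5607, 0.1956, 0.0253]
eef_rot: [0.0, -0.058, 0.998, 0.0]
force: [-0.8, 0.7, -3.1]
width: 0.0316
grip_force: 30.0
```

Emit:
{"api": "drive_tool", "payload": {
  "increments": [
    {"tx":0,"ty":0,"tz":0.1,"spin":0,"claw":0.2},
    {"tx":0,"ty":0,"tz":0.1,"spin":0,"claw":0.2},
    {"tx":0,"ty":0,"tz":0.1,"spin":0,"claw":0.2},
    {"tx":0,"ty":0,"tz":0,"spin":0,"claw":0.2}
  ]
}}

```text
t: 10.1
eef_pos: [0.5603, 0.1954, 0.0218]
eef_rot: [-0.0, -0.058, 0.998, -0.0]
force: [-0.8, -1.4, -3.8]
width: 0.0318
grip_force: 30.0
```

Emit:
{"api": "drive_tool", "payload": {
  "increments": [
    {"tx":0,"ty":0,"tz":0.1,"spin":0,"claw":0.2},
    {"tx":0,"ty":0,"tz":0,"spin":0,"claw":0.2},
    {"tx":0,"ty":0,"tz":0,"spin":0,"claw":0.2}
  ]
}}

```text
t: 10.4
eef_pos: [0.5604, 0.1955, 0.0215]
eef_rot: [-0.0, -0.058, 0.998, -0.0]
force: [-4.4, -1.9, 10.0]
width: 0.0318
grip_force: 30.0
```

The bar is on the floor. I release it and go up.

Emit:
{"api": "drive_tool", "payload": {
  "increments": [
    {"tx":0,"ty":0,"tz":0,"spin":0,"claw":0.5},
    {"tx":0,"ty":0,"tz":0,"spin":0,"claw":0.5},
    {"tx":0,"ty":0,"tz":0,"spin":0,"claw":0.5},
    {"tx":0,"ty":0,"tz":-1,"spin":0,"claw":0.5},
    {"tx":0,"ty":0,"tz":-3,"spin":0,"claw":0.5},
    {"tx":0,"ty":0,"tz":-5,"spin":0,"claw":0.5},
    {"tx":0,"ty":0,"tz":-5,"spin":0,"claw":0.5},
    {"tx":0,"ty":0,"tz":-5,"spin":0,"claw":0},
    {"tx":0,"ty":0,"tz":-5,"spin":0,"claw":0},
    {"tx":0,"ty":0,"tz":-5,"spin":0,"claw":0},
    {"tx":0,"ty":0,"tz":0,"spin":0,"claw":0},
    {"tx":0,"ty":0,"tz":0,"spin":0,"claw":0}
  ]
}}

```text
t: 11.6
eef_pos: [0.5607, 0.1955, 0.3126]
eef_rot: [0.001, -0.058, 0.998, 0.0]
force: [-0.4, 0.0, -1.0]
width: 0.0085
grip_force: 0.0
```

```bash
python3 - <<'E'
from h import *
import cv2
go(cw(.125,0,.30),CASE[2])
b=cams.capture('wrist');a=cams.capture('side')[60:280,190:390]
im=np.zeros((480,800,3),np.uint8);im[:300,:400]=cv2.resize(b,(400,300));im[:440,400:]=cv2.resize(a,(400,440))
cv2.imwrite('pics/p6.png',im[:,:,::-1])
# finger path: lid angle th, contact radius r: TCP in case frame (x,z), -x corner of tip leads by 16 mm
for th in np.arange(1.45,-.01,-.1):
    r=.115+.02*(1.45-th)/1.45
    x=.075-r*np.cos(th)+.006*np.sin(th)+.016; z=.05+r*np.sin(th)+.006*np.cos(th)+.011
    print(round(th,2),round(x*100,2),round(z*100,2))
E
```

```text
t 11.6 pos [0.5607 0.1955 0.3126] spin -0.001 shift cm [-13.5333  -0.0147   1.295 ] F [-0.3729  0.0176 -1.0051] w 0.008510160690198526
1.45 8.31 17.59
1.35 7.14 17.59
1.25 5.96 17.46
1.15 4.78 17.22
1.05 3.62 16.85
0.95 2.5 16.36
0.85 1.41 15.76
0.75 0.39 15.04
0.65 -0.57 14.21
0.55 -1.45 13.27
0.45 -2.24 12.24
0.35 -2.92 11.13
0.25 -3.5 9.94
0.15 -3.95 8.68
0.05 -4.28 7.37
```

View pics/p6.png

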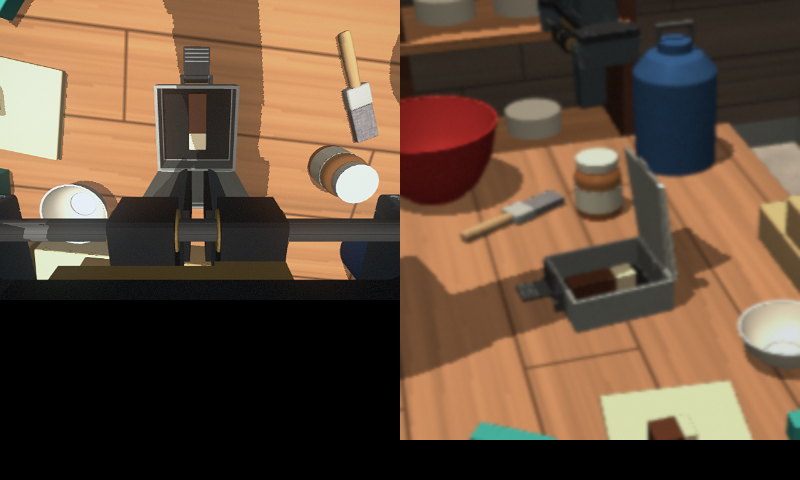

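The bar lies on the case floor (wrist view (200,110)), and the lid stands open at (655,220) in the side half. Next I take the closed fingers behind the lid.

Emit:
{"api": "drive_tool", "payload": {
  "increments": [
    {"tx":-4.5,"ty":0,"tz":0,"spin":0,"claw":0},
    {"tx":-4.5,"ty":0,"tz":0,"spin":0,"claw":0},
    {"tx":-4.5,"ty":0,"tz":0,"spin":0,"claw":0},
    {"tx":0,"ty":0,"tz":0,"spin":0,"claw":0},
    {"tx":0,"ty":0,"tz":4.5,"spin":0,"claw":0},
    {"tx":0,"ty":0,"tz":4.5,"spin":0,"claw":0},
    {"tx":0,"ty":0,"tz":4.6,"spin":0,"claw":0},
    {"tx":1,"ty":0,"tz":0,"spin":0,"claw":0},
    {"tx":1,"ty":0,"tz":0,"spin":0,"claw":0},
    {"tx":1,"ty":0,"tz":0,"spin":0,"claw":0},
    {"tx":0,"ty":0,"tz":0,"spin":0,"claw":0}
  ]
}}

```text
t: 12.8
eef_pos: [0.6643, 0.2077, 0.1775]
eef_rot: [0.001, -0.058, 0.998, 0.0]
force: [0.5, 0.0, 1.1]
width: 0.0003
grip_force: 0.0
```

```bash
python3 - <<'E'
from h import *
go(cw(.083,0,.176),CASE[2])
E
```

```text
t 12.8 pos [0.6643 0.2077 0.1775] spin -0.0008 shift cm [ 1.0977 -0.0217  0.1423] F [0.5051 0.0087 1.0637] w 0.00029283312206761724
```

Now the sweep along the arc, down to about 0.15 rad.

Emit:
{"api": "drive_tool", "payload": {
  "increments": [
    {"tx":1.1,"ty":0,"tz":0.1,"spin":0,"claw":0},
    {"tx":1.2,"ty":0,"tz":0,"spin":0,"claw":0},
    {"tx":1.2,"ty":0,"tz":0.1,"spin":0,"claw":0},
    {"tx":1.2,"ty":0,"tz":0.25,"spin":0,"claw":0},
    {"tx":1.15,"ty":0,"tz":0.4,"spin":0,"claw":0},
    {"tx":1.1,"ty":0,"tz":0.5,"spin":0,"claw":0},
    {"tx":1.1,"ty":0,"tz":0.6,"spin":0,"claw":0},
    {"tx":1,"ty":0,"tz":0.7,"spin":0,"claw":0},
    {"tx":0.95,"ty":0,"tz":0.85,"spin":0,"claw":0},
    {"tx":0.9,"ty":0,"tz":0.95,"spin":0,"claw":0},
    {"tx":0.8,"ty":0,"tz":1.05,"spin":0,"claw":0},
    {"tx":0.7,"ty":0,"tz":1.1,"spin":0,"claw":0},
    {"tx":0.6,"ty":0,"tz":1.2,"spin":0,"claw":0},
    {"tx":0.45,"ty":0,"tz":1.25,"spin":0,"claw":0},
    {"tx":0,"ty":0,"tz":0,"spin":0,"claw":0}
  ]
}}

```text
t: 14.3
eef_pos: [0.5295, 0.1916, 0.0824]
eef_rot: [-0.002, -0.058, 0.998, -0.0]
force: [-1.3, -0.5, -0.2]
width: 0.0005
grip_force: 0.2
```

```bash
python3 - <<'E'
from h import *
import cv2
go(cw(-.042,0,.067),CASE[2])
b=cams.capture('scene')[130:330,300:500];a=cams.capture('side')[80:280,190:390]
cv2.imwrite('pics/p7.png',cv2.resize(np.hstack([b,a]),None,fx=2,fy=2)[:,:,::-1])
E
```

```text
t 14.3 pos [0.5295 0.1916 0.0824] spin -0.001 shift cm [0.0169 0.0139 1.539 ] F [-1.2902 -0.4892 -0.1743] w 0.000483245015715415
```

View pics/p7.png

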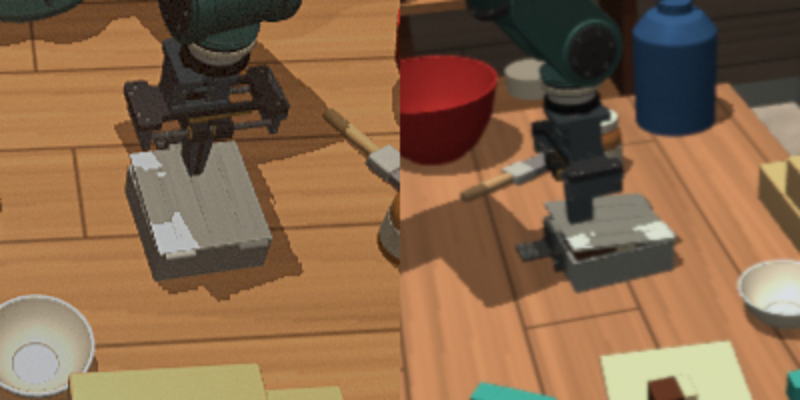

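The lid is nearly down, with the fingers on its outer half (200,165). Now I press it shut.

Emit:
{"api": "drive_tool", "payload": {
  "increments": [
    {"tx":0,"ty":0,"tz":0.4,"spin":0,"claw":0},
    {"tx":0,"ty":0,"tz":0.3,"spin":0,"claw":0},
    {"tx":0,"ty":0,"tz":0.25,"spin":0,"claw":0},
    {"tx":0,"ty":0,"tz":0.2,"spin":0,"claw":0},
    {"tx":0,"ty":0,"tz":0.2,"spin":0,"claw":0},
    {"tx":0,"ty":0,"tz":0.1,"spin":0,"claw":0},
    {"tx":0,"ty":0,"tz":0,"spin":0,"claw":0}
  ]
}}

```text
t: 15.1
eef_pos: [0.5311, 0.192, 0.0697]
eef_rot: [-0.0, -0.058, 0.998, -0.0]
force: [-0.5, -0.1, -0.0]
width: 0.0006
grip_force: 0.0
```

Emit:
{"api": "drive_tool", "payload": {
  "increments": [
    {"tx":0,"ty":0,"tz":0.1,"spin":0,"claw":0},
    {"tx":0,"ty":0,"tz":0.1,"spin":0,"claw":0},
    {"tx":0,"ty":0,"tz":0.1,"spin":0,"claw":0},
    {"tx":0,"ty":0,"tz":0,"spin":0,"claw":0},
    {"tx":0,"ty":0,"tz":0,"spin":0,"claw":0}
  ]
}}

```text
t: 15.6
eef_pos: [0.5312, 0.1921, 0.0672]
eef_rot: [0.0, -0.058, 0.998, -0.0]
force: [-2.7, -1.1, 6.5]
width: 0.0005
grip_force: 3.2
```

Emit:
{"api": "drive_tool", "payload": {
  "increments": [
    {"tx":0,"ty":0,"tz":0.1,"spin":0,"claw":0},
    {"tx":0,"ty":0,"tz":0,"spin":0,"claw":0},
    {"tx":0,"ty":0,"tz":0,"spin":0,"claw":0}
  ]
}}

```text
t: 15.9
eef_pos: [0.5312, 0.1921, 0.0669]
eef_rot: [-0.0, -0.058, 0.998, -0.0]
force: [-8.0, -2.0, 22.3]
width: 0.0003
grip_force: 11.1
```

The lid is on its hard stop. I retreat and check.

Emit:
{"api": "drive_tool", "payload": {
  "increments": [
    {"tx":0,"ty":0,"tz":-0.3,"spin":0,"claw":0},
    {"tx":0,"ty":0,"tz":-2,"spin":0,"claw":0},
    {"tx":0,"ty":0,"tz":-5,"spin":0,"claw":0},
    {"tx":0,"ty":0,"tz":-5,"spin":0,"claw":0},
    {"tx":0,"ty":0,"tz":-5,"spin":0,"claw":0},
    {"tx":0,"ty":0,"tz":-5,"spin":0,"claw":0},
    {"tx":0,"ty":0,"tz":0,"spin":0,"claw":0},
    {"tx":0,"ty":0,"tz":0,"spin":0,"claw":0},
    {"tx":0,"ty":0,"tz":0,"spin":0,"claw":0},
    {"tx":0,"ty":0,"tz":0,"spin":0,"claw":0},
    {"tx":0,"ty":0,"tz":0,"spin":0,"claw":0},
    {"tx":0,"ty":0,"tz":0,"spin":0,"claw":0}
  ]
}}

```text
t: 17.1
eef_pos: [0.5309, 0.192, 0.2881]
eef_rot: [-0.001, -0.058, 0.998, -0.0]
force: [0.8, -0.1, -0.2]
width: 0.0005
grip_force: 0.0
```

```bash
python3 - <<'E'
from h import *
import cv2
b=cams.capture('scene')[130:330,190:450];a=cams.capture('side')[130:330,230:370]
cv2.imwrite('pics/p8.png',cv2.resize(np.hstack([b,a]),None,fx=2,fy=2)[:,:,::-1])
E
```

```text
(no output)
```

View pics/p8.png

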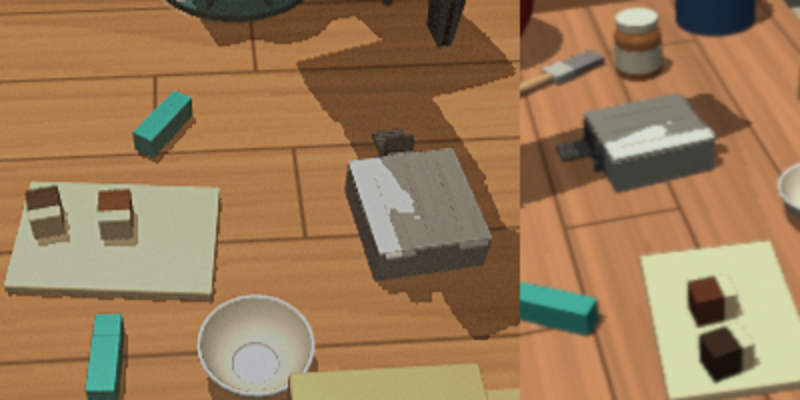

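The lid has stayed shut (420,205) a second after the robot let go, and the slab blocks (45,210) and (115,212) are where they were. I'm handing it in.

```bash
python3 -c "
from workcell import ctrl
print(ctrl.job_done())"
```

```text
the job is handed in; nothing more can be done
None
```

The long glaze bar is on the floor of the sample case and the lid is snapped shut and holding; I handed the job in at about 17 s, but it returned no verdict.

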